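Drift the port cover into line and fit its bolt

ROBOT

A 6-joint arm with a two-finger parallel gripper is mounted at the origin on a cart in front of the work surface, level with it; the furniture and walls round the work are solid. World frame = base frame: x ahead of the robot, y to its left, z up, the work surface at z = 0. Lengths are in m, angles in degrees, forces in N, time in s.
With the tool pointing down it reaches from about 0.4 to 0.825 m from the base axis. Payload 7 kg.
Tool frame: the origin (TCP) lies at the centre of the arm's flange, where the gripper is bolted on; the fingertips stand 173 mm ahead of it and the grasp point (between the pads) lies 155 mm ahead of it (env.tcp_to_grasp is the distance from the TCP to the grasp point, in m); z points along the fingers, y is the line along which they close (so a half turn about z gives the same grasp; the last joint's range is limited). The gripper opens to 85 mm and grips with 20 to 120 N. Pads are 22 mm wide; open, the fingers measure 114 mm over their backs; the gripper's body (76 mm by 85 mm) begins 54 mm behind the grasp point. The pads swing forward as they close: fully open they stand 13 mm farther back than shut.
Start: joints at [-49.67, 20.546, 0.682, 0, -70.136, -16.507], TCP at [0.273, -0.617, 0.405] pointing down, gripper open.
Joint ranges: [-176.03, 176.03], [-82.01, 121.73], [-58.28, 71.71], [-173.87, 95.51], [-174.79, -0.11], [-173.66, 173.66]. Speed limits (degrees/s): [136.94, 136.94, 172.46, 180, 180, 180].

INTERFACE

Orientations are given as [roll, pitch, yaw] about the fixed x, y, z axes, in that order (R = Rz(yaw) Ry(pitch) Rx(roll)).
In Python, from station import monitor, optics, hand_in, env gives the robot as it stands. The module is installed in compiled form; this text tells all that it offers.
- The arm moves only by the tool play_rows, never from a script. Its argument "rows" is a list of rows, each a list of 7 numbers: the turn, a rotation vector about the tool's x, y, z in rad, then the shift along the tool's x, y, z in cm, then the closure, from 0 (fully open) to 1 (shut). A call has 1 to 10 rows; each row is the pose to reach, as a shift and turn from the pose commanded when the call began, along the tool's axes at that moment; what a row does not reach only later rows make up. A row lasts 1/8 s, in which the tool goes at most 62.5 mm and 10.7 degrees, less where a joint would pass 70% of its speed; a pose out of reach is approached as far as the arm can. A call with a gripper value outside its range is refused whole. The fingers move at their own pace and stop on an object; "force" is the grip in N (left out, the last holds). Time passes only in rows, so rows that repeat a pose let the fingers close. It gives the time, the measured TCP pose, the force, the opening and the grip force at its end, in the units of the state.
- monitor.read_state(): the state, without advancing time (a new reading comes with each control period).
- optics.read_camera(name): name is "scene" or "top" or "wrist"; returns a dict with "img" (400x640x3 uint8, red, green, blue), "depth" (400x640 float32, m along the optical axis (not along the pixel's ray), 0 where there is no reading), "intrinsics" (3x3 intrinsics, pixels), "extrinsics" (4x4, takes a point from world to camera coordinates). Camera axes: x right, y down, z forward; pixel columns grow to the right and rows downward; lengths in m; the calibration is good to about 2 mm. A picture is of the moment at which its call begins.
- hand_in(): hands the job in; it is judged then, once.
The state is a dict: "time": time; "joint_pos": joint angles; "qd": joint speeds; "joint_torque": joint torques, N m; "ee_pos": TCP position; "eef_rot": TCP orientation; "wrist_force": force on the tool from outside, world axes, zero at the start; "ft_torque": the same for the moment, N m; "finger_gap": finger opening in m; "gripper_force": force on a finger pad.
Only numpy, scipy, OpenCV 4.12 (cv2) and the standard library are available. Lean on these libraries where they do the work, as an engineer would, in place of code of your own. Each camera call takes 0.05 s, during which the arm holds its last target. There are 200 camera calls.

TASK

The sloped port's cover hangs a little skew on its one fitted screw. Drive the yellow-handled drift pin fully home through the yellow-ringed hole so that the cover lines up with the block, leave it there while you fit the black-headed bolt fully home in the other hole, then draw the pin out and stand it back fully home in a hole of the rack. Leave the navy lid, the red caps and the marker pen where they lie.

Things in the scene. Friction and masses are not known exactly. Their poses are not given: they have to be found in the camera images.
- port: fixed sloped port: dark 150 x 150 x 10 mm foot, steel neck and on it a blue block 140 x 180 x 34 mm, its face tilted 0.44 rad (25 deg) from level towards the port's own -x, which is turned towards the robot and its left. On the face an aluminium cover 124 x 150 x 8 mm; the holes go square to the face. Highest point 120 mm above the table. Origin: centre of the foot's underside; z up
- pin_seat (a point): fixed point of the port: where the axis of the block's pin hole crosses the plane of the cover's upper face. z points out of the sloped face along the hole, x up the slope, y level along the face, to the left as one looks at the face. The hole in the block is 14 mm in diameter and 34 mm deep, open at the bottom, starting 8 mm below this point; right and low as one looks at the face (the sight glass in the middle of the cover and the fitted screw above it are higher up)
- bolt_seat (a point): the same for the block's bolt hole (14 mm diameter), low on the left as one looks at the face, 96 mm from pin_seat along y; axes as pin_seat
- cover_pin_hole (a point): centre of the yellow-ringed 14 mm hole of the cover, on its upper face; moves with the cover; coincides with pin_seat when the cover is in line. z out of the face
- cover_bolt_hole (a point): centre of the plain 14 mm hole of the cover, on its upper face; moves with the cover; coincides with bolt_seat when in line
- cover (a joint): angle of the cover (rad) about its one fitted screw, high in the middle of the cover, 88 mm from either hole; 0 = in line with the block; starts at 0.05 to 0.068, anticlockwise seen from outside the face, which shifts the holes by 4.4 to 6 mm. Friction holds it where it is (about 1.2 N at a hole moves it); free to turn 0.1 either way
- rack: fixed grey rack 50 x 120 x 52 mm high, origin at the centre of its underside, z up; two upright holes of 14 mm diameter, 44 mm deep, at y = -30 and +30 mm in its frame
- rack_hole0 (a point): mouth of the rack hole at y = -30 mm, on the rack's top face, z up
- rack_hole1 (a point): mouth of the rack hole at y = +30 mm, on the rack's top face, z up
- drift_pin: loose drift pin, 70 to 140 g, standing in one of the rack holes. Origin on its axis at the underside of the yellow handle (the shoulder), z along the axis towards the handle's top. Yellow round handle 18 mm in diameter, 45 mm tall above the origin; below it a steel shank 13 mm in diameter for 18 mm, then a taper 22 mm long down to a 4 mm wide nose 40 mm below the origin. Fully home when the shoulder rests on the cover or on the rack
- bolt: loose bolt without working thread (it is pushed in, not turned), 70 to 140 g, standing in the other rack hole. Origin on its axis under the head, z towards the head's top. Black ribbed round head 22 mm in diameter and 26 mm tall above the origin; steel shank 12.5 mm in diameter and 30 mm long below it, square-ended, with only a small chamfer (1.25 mm). Fully home when the head's underside rests on the cover
- navy_lid: loose navy blue round lid, 109 mm across, 37 mm high, a bystander; origin at its underside
- red_cap_1: loose red cap, 44 mm across, 16 mm high, a bystander; origin at its underside
- red_cap_3: loose red cap, 38 mm across, 16 mm high, a bystander; origin at its underside
- marker_pen: loose marker pen, 128 mm long, 12 mm thick, a bystander; origin at the middle of its underside
There are look-alikes about, which are no part of the job. Leave any purple look-alike of the rack alone.

How it is judged (in metres and radians):
On the way, in this order (a step that is already met when the one before it is completed fails the run):
1. the drift pin is fully home in the yellow-ringed hole and the cover is in line (distance between drift_pin and pin_seat below 0.004 m and angle between the z axis of drift_pin and the z axis of pin_seat, either way round below 0.1 rad and distance between cover_pin_hole and pin_seat below 0.0025 m), for 0.2 s.
2. the bolt is fully home in the other hole while the pin still stands in its hole (distance between bolt and bolt_seat below 0.004 m and angle between the z axis of bolt and the z axis of bolt_seat, either way round below 0.1 rad and distance between drift_pin and pin_seat below 0.008 m), for 0.2 s.
At the end, for the whole second after the job is handed in: the bolt's underhead point lies within 4 mm of bolt_seat and its axis within 0.1 rad of the hole's; the cover's pin hole is within 4 mm of pin_seat; the drift pin's shoulder is within 4 mm of the mouth of either rack hole, the pin upright within 0.1 rad; both at rest (under 0.02 m/s) (distance between bolt and bolt_seat below 0.004 m and angle between the z axis of bolt and the z axis of bolt_seat, either way round below 0.1 rad and distance between cover_pin_hole and pin_seat below 0.004 m and (distance between drift_pin and rack_hole0 below 0.004 m or distance between drift_pin and rack_hole1 below 0.004 m) and angle between drift_pin's own z axis and vertical below 0.1 rad and linear speed of each of drift_pin, bolt below 0.02 m/s); the robot touches nothing.
It fails at once if the navy lid, a red cap or the marker pen was moved more than 20 mm (distance of any of navy_lid, red_cap_1, red_cap_3, marker_pen from where it was at the start of the episode above 0.02 m).
It also fails if it takes over 72 s, if anything falls off the work surface, if the arm or the gripper's body presses on something with over 40 N, if the wrist force passes 120 N, or if a joint passes its speed limit or range.

## Working session

There is one attempt and no reset: what is moved stays moved. The work goes in short steps, Python scripts to look and compute and a tool call to move; the robot and the scene stay as the last step left them, time stands still between calls to the robot, and variables do not carry over. Pictures are saved under pics/ and viewed, at most 10 in all, crops included, and the job is handed in when it is done.

Besides the shell and the picture viewer there is one more tool, called by a JSON object that holds its "op" and its "data". play_rows: Moves the arm, as the interface text tells. Its arguments: {"type":"object","properties":{"rows":{"type":"array","items":{"type":"array","items":{"type":"number"}}},"force":{"type":"number"}},"required":["rows"]}

```bash
mkdir -p pics; cat > h.py <<'E'
import numpy as np, cv2, json
from scipy.spatial.transform import Rotation as R
from station import monitor, optics, env
def cam(n):
    c=optics.read_camera(n); np.savez('%s.npz'%n,**c); return c
def load(n): return dict(np.load('%s.npz'%n))
def cloud(c):
    K,E,d=c['intrinsics'],c['extrinsics'],c['depth']
    v,u=np.mgrid[:400,:640]
    p=np.stack([(u-K[0,2])/K[0,0]*d,(v-K[1,2])/K[1,1]*d,d],-1)
    w=(p-E[:3,3])@E[:3,:3]; w[d==0]=np.nan; return w
def proj(c,P):
    q=c['extrinsics'][:3,:3]@np.asarray(P)+c['extrinsics'][:3,3]; q=c['intrinsics']@q; return q[:2]/q[2]
def tool():
    s=monitor.read_state(); return np.array(s['ee_pos']),R.from_euler('xyz',s['eef_rot'],degrees=True),s
E
python3 - <<'E'
from h import *
p,r,s=tool(); print(s, env.tcp_to_grasp)
a=cam('scene'); b=cam('top'); w=cam('wrist')
for n,c in (('scene',a),('top',b)):
    cv2.imwrite('pics/%s0.png'%n,c['img'][:,:,::-1])
    print(n,c['intrinsics'][0], -c['extrinsics'][:3,:3].T@c['extrinsics'][:3,3])
E
```

```text
{'time': 0.0, 'joint_pos': array([-4.96684904e+01,  2.05904326e+01,  6.35647668e-01, -2.11067716e-02,
       -7.01366631e+01, -1.65049071e+01]), 'qd': array([ 0.02403175, -0.05489183, -0.07325739, -0.04932205,  0.02888074,
       -0.05720193]), 'joint_torque': array([-2.54992075e-03, -5.83327568e+01,  2.93415070e+01,  6.93613887e+00,
       -5.94517129e-03,  4.35408595e-05]), 'ee_pos': array([ 0.27258377, -0.61730396,  0.4037859 ]), 'eef_rot': array([ 1.79906682e+02, -6.95840487e-03, -1.56180579e+02]), 'wrist_force': array([-0.52241255, -0.04040752, -0.36280749]), 'ft_torque': array([-0.01356893,  0.00222156,  0.05030882]), 'gripper_force': 0.0, 'finger_gap': 0.08527290838861705} 0.1547
scene [410.9770474   0.        313.9718792] [-0.099689   -0.93213882  0.57788641]
top [366.41269632   0.         315.13380135] [ 0.26319246 -0.05495543  1.30107895]
```

View pics/scene0.png

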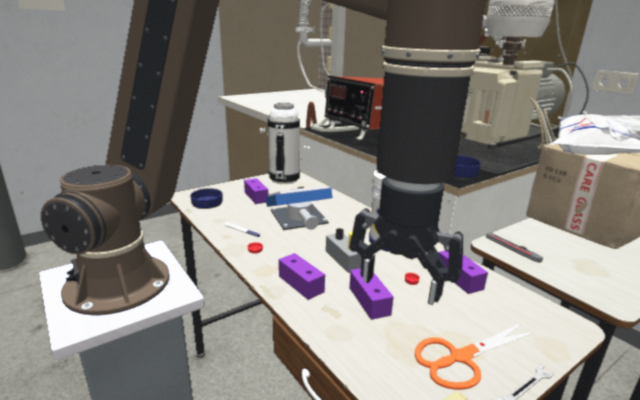

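View pics/top0.png

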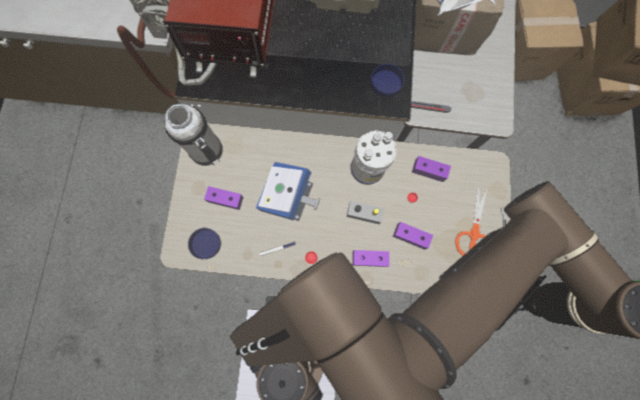

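The grey rack is at top (365,212), with the black bolt head at (357,208) and the yellow pin at (377,212). The port is at (284,190). Look-alikes are the purple racks at (223,198), (371,258), (413,236) and (432,168). I'll check the choice in a close crop and measure.

```bash
python3 - <<'E'
from h import *
c=load('top'); im=c['img'][:,:,::-1]
A=cv2.resize(im[150:230,245:395],None,fx=5.3,fy=5.3,interpolation=cv2.INTER_CUBIC); cv2.imwrite('pics/crop1.png',A)
W=cloud(c); h=cv2.cvtColor(c['img'],cv2.COLOR_RGB2HSV)
print('E',c['extrinsics'].round(3).tolist())
for n,(u,v) in dict(rackmid=(366,212),bolt=(357,208),pin=(377,212),lid=(205,243),cap1=(311,257),cap3=(412,197),pen=(278,249),tall=(375,155),flask=(190,130),handle=(310,202),handle2=(317,203),purp=(413,236),purp2=(371,258)).items(): print(n,W[v,u].round(4))
# cover: whitish pixels in region
sub=np.zeros((400,640),bool); sub[155:225,250:312]=1
m=sub&(h[...,1]<60)&(h[...,2]>120)&(W[...,2]>0.05)
P=W[m]; 
for _ in range(4):
    c0=P.mean(0); n=np.linalg.svd(P-c0)[2][2]; n*=np.sign(n[2]); P=P[abs((P-c0)@n)<.004]
print('cover',len(P),c0,n,np.degrees(np.arccos(n[2])),np.degrees(np.arctan2(n[1],n[0])))
# rack
sub[:]=0; sub[195:230,340:390]=1
m=sub&(abs(W[...,2]-.052)<.006)&(h[...,1]<60)
pts=W[m][:,:2].astype(np.float32); print('rack',cv2.minAreaRect(pts*1000),W[m].mean(0))
for nm,q in (('yellow',sub&(h[...,0]>18)&(h[...,0]<35)&(h[...,1]>120)),('black',sub&(h[...,2]<60))):
    Q=W[q]; Q=Q[Q[:,2]>.06]; print(nm,len(Q),Q.mean(0),Q.max(0),Q.min(0))
E
```

```text
E [[0.1, -0.995, 0.005, -0.088], [-0.972, -0.099, -0.213, 0.527], [0.212, 0.016, -0.977, 1.216], [0.0, 0.0, 0.0, 1.0]]
rackmid [ 0.5156 -0.2137  0.0518]
bolt [ 0.5212 -0.179   0.0769]
pin [ 0.5108 -0.2451  0.0938]
lid [3.567e-01 3.393e-01 2.000e-04]
cap1 [ 0.3455 -0.0391  0.0033]
cap3 [ 0.597  -0.3819  0.0063]
pen [0.361  0.0787 0.0101]
tall [ 0.6671 -0.2085  0.2125]
flask [0.6638 0.3538 0.2801]
handle [ 0.532  -0.0166  0.0477]
handle2 [ 0.5283 -0.0415  0.0603]
purp [ 0.4482 -0.3794  0.0539]
purp2 [ 0.3597 -0.2422  0.0491]
cover 883 [0.56134594 0.09535928 0.08747247] [0.10081525 0.38828732 0.91600723] 23.650826059200075 75.44506006137637
rack ((519.343505859375, -212.43600463867188), (119.67742919921875, 51.848167419433594), 82.44898223876953) [ 0.51752299 -0.21255334  0.05227715]
yellow 13 [ 0.51204386 -0.23959073  0.09546563] [ 0.51624892 -0.23486562  0.1013488 ] [ 0.50727114 -0.24523187  0.0821731 ]<stdin>:19: RuntimeWarning: Mean of empty slice.
  ret = um.true_divide(
Traceback (most recent call last):
ValueError: zero-size array to reduction operation maximum which has no identity
```

View pics/crop1.png

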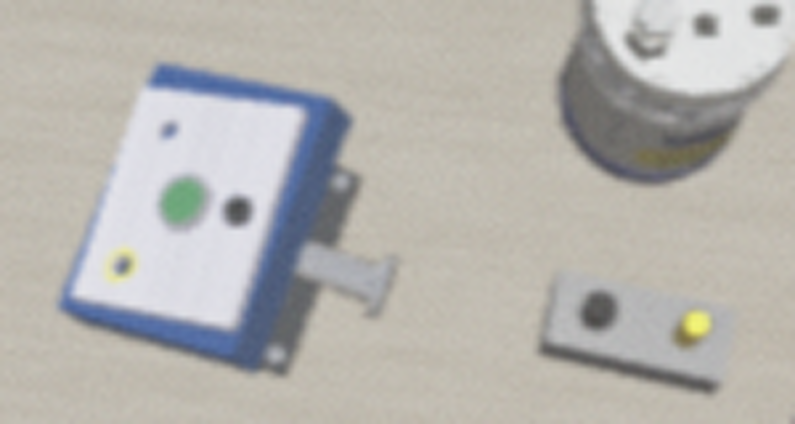

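Crop: the port face shows the green sight glass (185,200), fitted screw (237,210), yellow ring hole (120,263) and plain hole (168,129). The grey rack holds the bolt (598,310) and the yellow pin (695,323). The choice is confirmed, so next I compute the move over the pin.

```bash
cat >> h.py <<'E'
def to(pg,Rt,back=0.0):
    """print row (turn rad, shift cm) from the present pose to grasp point pg with orientation Rt"""
    p,r,s=tool(); t=np.asarray(pg)-Rt.as_matrix()[:,2]*(env.tcp_to_grasp+back)
    rv=(r.inv()*Rt).as_rotvec(); d=r.inv().apply(t-p)*100
    print('turn',rv.round(4),'deg %.1f'%np.degrees(np.linalg.norm(rv)),'shift cm',d.round(2))
def down(closeaz,tilt_n=None):
    """tool orientation: z=-n (default down), y along closing azimuth (deg)"""
    n=np.array([0,0,1.]) if tilt_n is None else np.asarray(tilt_n)
    a=np.radians(closeaz); y=np.array([np.cos(a),np.sin(a),0]); y-=n*(y@n); y/=np.linalg.norm(y)
    z=-n; return R.from_matrix(np.stack([np.cross(y,z),y,z],1))
E
python3 - <<'E'
from h import *
w=load('wrist'); p,r,s=tool(); E=w['extrinsics']; C=-E[:3,:3].T@E[:3,3]
print('cam in tool',r.inv().apply(C-p).round(4),(r.inv().as_matrix()@E[:3,:3].T).round(3).tolist(),w['intrinsics'].round(1).tolist())
for az in(-8,172): to([.512,-.2425,.052+.027+.16],down(az))
E
```

```text
cam in tool [0.0734 0.0004 0.03  ] [[0.0, -0.958, -0.287], [1.0, 0.0, -0.0], [0.0, -0.287, 0.958]] [[352.8, 0.0, 320.5], [0.0, 352.8, 201.9], [0.0, 0.0, 1.0]]
turn [ 6.0000e-04 -1.4000e-03  2.1262e+00] deg 121.8 shift cm [-37.04  24.62   1.06]
turn [ 1.2000e-03  5.0000e-04 -1.0154e+00] deg 58.2 shift cm [-37.04  24.62   1.06]
```

{"op": "play_rows", "data": {"rows": [[0,0,-0.17,-6,4,0.2,0],[0,0,-0.34,-12,8,0.4,0],[0,0,-0.51,-18,12,0.6,0],[0,0,-0.68,-24,16,0.8,0],[0,0,-0.85,-30,20,1,0],[0,0,-1.015,-35,23,1,0.3],[0,0,-1.015,-37,24.6,1,0.3],[0,0,-1.015,-37,24.6,1,0.3],[0,0,-1.015,-37,24.6,1,0.3]]}}

```text
time: 1.27
ee_pos: [0.5119, -0.2424, 0.3945]
eef_rot: [180.0, 0.0, -97.9]
wrist_force: [-0.4, -0.4, 1.0]
finger_gap: 0.0601
gripper_force: 0.0
```

```bash
python3 - <<'E'
from h import *
p,r,s=tool(); print(p,s['eef_rot'],s['time'],s['finger_gap'])
c=cam('wrist'); cv2.imwrite('pics/w1.png',c['img'][:,:,::-1])
E
```

```text
[ 0.51191269 -0.24243919  0.39447347] [ 1.79966962e+02  4.89838015e-04 -9.79342719e+01] 1.275 0.06010395406524053
```

View pics/w1.png

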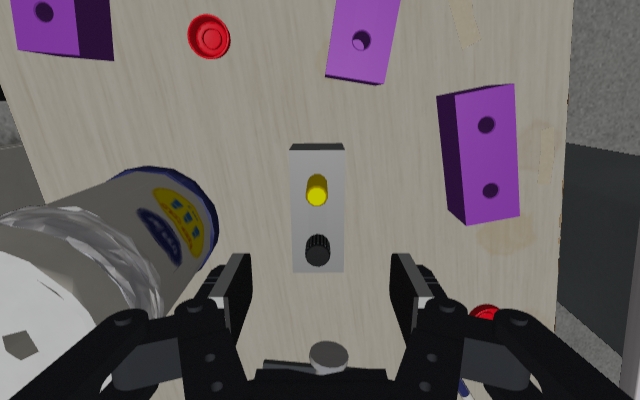

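Rack at (317,208) with the pin at (317,190) and bolt at (318,250). The white pot is at lower left (100,260), the fingers at the bottom. Now I measure from depth.

```bash
python3 - <<'E'
from h import *
c=load('wrist'); W=cloud(c); h=cv2.cvtColor(c['img'],cv2.COLOR_RGB2HSV)
m=np.zeros((400,640),bool); m[140:280,280:355]=1
y=m&(h[...,0]>18)&(h[...,0]<40)&(h[...,1]>100)
Q=W[y]; T=Q[Q[:,2]>np.nanmax(Q[:,2])-.004]; print('pin top',len(T),T.mean(0),np.ptp(T,axis=0)); 
b=m&(h[...,2]<75)&(W[...,2]>.056); Q=W[b]; T=Q[Q[:,2]>np.nanpercentile(Q[:,2],98)-.004]; print('bolt top',len(T),T.mean(0),np.ptp(T,axis=0))
k=m&(abs(W[...,2]-.052)<.004)&(h[...,1]<60)&(h[...,2]>90)
P=(W[k][:,:2]*1000).astype(np.float32); (cx,cy),sz,a=cv2.minAreaRect(P); print(cx,cy,sz,a,W[k][:,2].mean())
for az in (82,):
  d=np.array([np.cos(np.radians(az)),np.sin(np.radians(az))])
  for s in(-30,30): print(s,np.array([cx,cy])+s*d)
E
```

```text
pin top 333 [ 0.51463131 -0.24152899  0.09751286] [0.01701053 0.0165573  0.00397008]
bolt top 444 [ 0.52242213 -0.1825057   0.07865715] [0.02114814 0.02223041 0.00505366]
518.8964233398438 -210.87594604492188 (120.40235137939453, 50.023040771484375) 82.64657592773438 0.052833431723628914
-30 [ 514.72123031 -240.58398811]
30 [ 523.07161637 -181.16790398]
```

```bash
python3 - <<'E'
from h import *
to([.5147,-.2412,.0805],down(172.5))
E
```

```text
turn [ 0.0006 -0.0001 -0.0089] deg 0.5 shift cm [-0.25 -0.3  15.93]
```

{"op": "play_rows", "data": {"rows": [[0,0,-0.01,-0.25,-0.3,5,0.3],[0,0,-0.01,-0.25,-0.3,10,0.3],[0,0,-0.01,-0.25,-0.3,14,0.3],[0,0,-0.01,-0.25,-0.3,15.9,0.3],[0,0,-0.01,-0.25,-0.3,15.9,0.6],[0,0,-0.01,-0.25,-0.3,15.9,1],[0,0,-0.01,-0.25,-0.3,15.9,1],[0,0,-0.01,-0.25,-0.3,15.9,1],[0,0,-0.01,-0.25,-0.3,15.9,1]], "force": 60}}

```text
time: 2.45
ee_pos: [0.5154, -0.2413, 0.237]
eef_rot: [-179.9, -0.0, -97.4]
wrist_force: [-1.7, -2.5, 6.3]
finger_gap: 0.0166
gripper_force: 59.2
```

{"op": "play_rows", "data": {"rows": [[0,0,0,0,0,-4,1],[0,0,0,0,0,-8,1],[0,0,0,0,0,-12,1],[0,0,0,-3,0,-14,1],[0,0,0,-3,0,-14,1]]}}

```text
time: 3.08
ee_pos: [0.5193, -0.21, 0.3779]
eef_rot: [-179.8, 0.0, -97.4]
wrist_force: [-0.5, -0.7, -1.1]
finger_gap: 0.0164
gripper_force: 60.3
```

```bash
python3 - <<'E'
from h import *
p,r,s=tool(); print(p,s['finger_gap'],s['wrist_force'])
c=load('top'); W=cloud(c)
for u,v in((267.6,199.6),(276.7,174.3),(280,187.7),(289.7,189.6)):
    u,v=int(round(u)),int(round(v)); print(np.nanmedian(W[v-2:v+3,u-2:u+3].reshape(-1,3),0))
az=75.5; t=.44; n=np.array([np.sin(t)*np.cos(np.radians(az)),np.sin(t)*np.sin(np.radians(az)),np.cos(t)])
ph=np.nanmedian(W[197:202,265:271].reshape(-1,3),0)
Rt=down(az+90,n); print('n',n)
to(ph+n*.14,Rt)
to(ph+n*.14+Rt.apply([.05,.05,0]),Rt)
E
```

```text
[ 0.5193102  -0.20998021  0.37789784] 0.0164287724684751 [-0.47359067 -0.72355482 -1.14932472]
[0.51859389 0.12738201 0.07585406]
[0.6155069  0.10778896 0.07189527]
[0.55914442 0.08804419 0.09634752]
[0.55105621 0.05213344 0.11421818]
n [0.10664672 0.41237229 0.90475166]
turn [-0.0314  0.4403  0.1218] deg 26.2 shift cm [-46.18   2.47   3.69]
turn [-0.0314  0.4403  0.1218] deg 26.2 shift cm [-42.32   7.98   1.53]
```

{"op": "play_rows", "data": {"rows": [[0,0.05,0.015,-6,-0.2,0,1],[0,0.11,0.03,-12,-0.6,0,1],[-0.01,0.17,0.05,-18,-0.9,0,1],[-0.02,0.23,0.07,-24,-1.2,0,1],[-0.02,0.3,0.08,-30,-1.5,0.6,1],[-0.03,0.37,0.1,-36,-1.8,1.4,1],[-0.03,0.44,0.12,-40,-2,2,1],[-0.03,0.44,0.12,-43,-2,2.4,1],[-0.03,0.44,0.12,-43,-2,2.4,1],[-0.03,0.44,0.12,-43,-2,2.4,1]]}}

```text
time: 4.32
ee_pos: [0.5943, 0.2122, 0.3509]
eef_rot: [179.7, -25.3, -104.4]
wrist_force: [0.0, 0.0, -0.6]
finger_gap: 0.0163
gripper_force: 60.3
```

```bash
python3 - <<'E'
from h import *
p,r,s=tool(); print(p,s['eef_rot'],s['time'],s['finger_gap'])
c=cam('wrist'); cv2.imwrite('pics/w2.png',c['img'][:,:,::-1])
E
```

```text
[0.59433417 0.21215454 0.3508984 ] [ 179.73071961  -25.30510957 -104.36212525] 4.325 0.016305899490672973
```

View pics/w2.png

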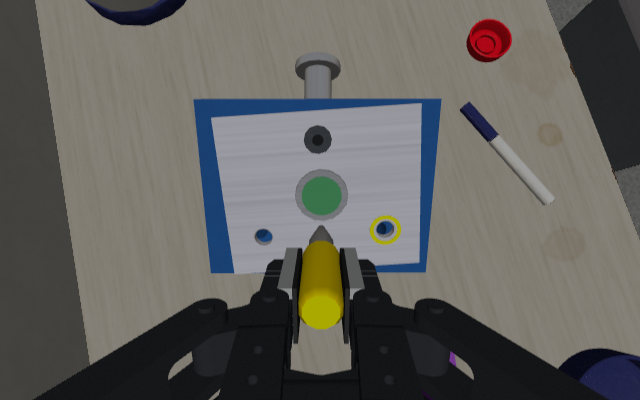

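The view shows the cover skew: ring hole (385,230), plain hole (264,237), fitted screw (318,139), block corners (194,99), (440,99), (426,272), (211,272). Next I measure the seats from these.

```bash
python3 - <<'E'
from h import *
c=load('wrist'); W=cloud(c); im=c['img']; h=cv2.cvtColor(im,cv2.COLOR_RGB2HSV); K,E=c['intrinsics'],c['extrinsics']; C=-E[:3,:3].T@E[:3,3]
roi=np.zeros((400,640),bool); roi[95:272,185:445]=1
cov=roi&(h[...,1]<40)&(im.min(2)>130); cov[210:,275:372]=0
P=W[cov]; P=P[~np.isnan(P[:,0])]
for _ in range(5):
    c0=P.mean(0); n=np.linalg.svd(P-c0,full_matrices=False)[2][2]; n*=np.sign(n[2]); P=P[abs((P-c0)@n)<.002]
print('n',n,'tilt',np.arccos(n[2]),'az',np.degrees(np.arctan2(n[1],n[0])),len(P))
def hit(u,v,o=0):
    d=E[:3,:3].T@np.linalg.solve(K,[u,v,1]); t=((c0+n*o-C)@n)/(d@n); return C+t*d
yel=(roi&(h[...,0]>20)&(h[...,0]<40)&(h[...,1]>110)); yel[:,:365]=0;yel[:,405:]=0; yel[:210]=0; yel[252:]=0
cn=max(cv2.findContours(yel.astype(np.uint8),cv2.RETR_EXTERNAL,cv2.CHAIN_APPROX_NONE)[0],key=len); e=cv2.fitEllipse(cn); print('ring',e)
hole=np.zeros((400,640),np.uint8); hole[222:252,250:280]=(~(im.min(2)>125))[222:252,250:280]
cn=max(cv2.findContours(hole,cv2.RETR_EXTERNAL,cv2.CHAIN_APPROX_NONE)[0],key=len); e2=cv2.fitEllipse(cn); print('hole',e2)
sc=np.zeros((400,640),np.uint8); sc[118:162,298:340]=(im.max(2)<125)[118:162,298:340]
cn=max(cv2.findContours(sc,cv2.RETR_EXTERNAL,cv2.CHAIN_APPROX_NONE)[0],key=len); e3=cv2.fitEllipse(cn); print('screw',e3)
so=np.nanmedian((W[132:148,311:326].reshape(-1,3)-c0)@n); print('screw height',so)
A=hit(*e[0]);B=hit(*e2[0]);S=hit(*e3[0],so)
print('A',A,'B',B,'S',S,'AB',np.linalg.norm(A-B),'SA',np.linalg.norm(S-A-n*((S-A)@n)),'SB',np.linalg.norm(S-B-n*((S-B)@n)))
# block outline (8 mm below)
blu=(roi&(h[...,0]>95)&(h[...,0]<125)&(h[...,1]>120)).astype(np.uint8); blu[95:100]*=1
top=[]; lef=[]; rig=[]
for u in list(range(205,290))+list(range(345,430)):
    q=np.where(blu[:,u])[0]
    if len(q): top.append(hit(u,q[0]-.5,-.008))
for v in range(110,260):
    q=np.where(blu[v])[0]
    lef.append(hit(q[0]-.5,v,-.008)); rig.append(hit(q[-1]+.5,v,-.008))
def line(p):
    p=np.array(p); 
    for _ in range(4):
        m=p.mean(0); d=np.linalg.svd(p-m,full_matrices=False)[2][0]; r=np.linalg.norm((p-m)-np.outer((p-m)@d,d),axis=1); p=p[r<max(2*np.median(r),5e-4)]
    return m,d
for nm,p in(('top',top),('l',lef),('r',rig)):
    m,d=line(p); print(nm,m.round(4),d.round(4),'az',np.degrees(np.arctan2(d[1],d[0])).round(2))
d=line(top)[1]; d*=np.sign(d[0]); y=d-n*(d@n); y/=np.linalg.norm(y); x=np.cross(y,n)
print('x',x,'y',y)
f=lambda q:((q-S)@x*1e3,(q-S)@y*1e3)
print('A rel S',f(A),'B',f(B),'l',f(line(lef)[0]),'r',f(line(rig)[0]),'top',f(line(top)[0]))
print('cover angle',np.arctan2((B-A)@x,(B-A)@y))
np.savez('port.npz',A=A,B=B,S=S,n=n,x=x,y=y,c0=c0)
E
```

```text
n [0.10332313 0.41320639 0.90475677] tilt 0.43998801969495044 az 75.96094645062277 21893
ring ((385.00286865234375, 229.51882934570312), (27.747663497924805, 30.651042938232422), 74.6827392578125)
hole ((263.1393127441406, 236.3556671142578), (15.70280933380127, 17.839311599731445), 104.97919464111328)
screw ((317.2725524902344, 139.05429077148438), (26.96218490600586, 27.76861572265625), 177.22373962402344)
screw height 0.0071948164237771945
A [0.51901494 0.12889843 0.07848839] B [0.61298439 0.11007769 0.07635261] S [0.55501118 0.05648346 0.11540208] AB 0.09585947518707863 SA 0.08860311742461065 SB 0.08778569880451768
top [0.5474 0.0261 0.1133] [-0.9689  0.2474 -0.0024] az 165.67
l [0.6489 0.0611 0.0858] [ 0.2233  0.8768 -0.4259] az 75.71
r [0.4748 0.1058 0.0852] [ 0.2228  0.8769 -0.4259] az 75.74
x [-0.22483976 -0.87637745  0.42592211] y [ 0.96890217 -0.2474329   0.00235516]
A rel S (np.float64(-71.09181790309223), np.float64(-52.881621047325275)) B (np.float64(-76.63548346459652), np.float64(42.81742155647686)) l (np.float64(-37.81575861392561), np.float64(89.78474195555953)) r (np.float64(-38.058697115796484), np.float64(-90.01622828524944)) top (np.float64(27.439888723591732), np.float64(0.11667853791677006))
cover angle -0.05786345367031655
```

```bash
cat >> h.py <<'E'
az=75.8; t=.44; a_=np.radians(az)
n=np.array([np.sin(t)*np.cos(a_),np.sin(t)*np.sin(a_),np.cos(t)]); yf=np.array([np.sin(a_),-np.cos(a_),0]); xf=np.cross(yf,n)
q=np.load('port.npz'); S0=q['S']-n*((q['S']-q['c0'])@n)
PIN=S0-.0738*xf-.048*yf; BOLT=S0-.0738*xf+.048*yf; A=q['A']; B=q['B']; RF=down(az+90,n)
LP=.185
E
python3 - <<'E'
from h import *
print('pin',PIN,'bolt',BOLT,'A off',(A-PIN)@xf,(A-PIN)@yf,(A-PIN)@n)
to(PIN+.5*(A-PIN)+n*(.060+LP),RF,-env.tcp_to_grasp)
E
```

```text
pin [0.52410519 0.13001705 0.07745654] bolt [0.61717195 0.10646754 0.07745654] A off 0.0025503912181325137 -0.004660316715391644 -6.019029130627596e-05
turn [ 0.0057 -0.0011 -0.0033] deg 0.4 shift cm [-2.8   5.02  4.42]
```

{"op": "play_rows", "data": {"rows": [[0.006,-0.001,-0.003,-1.4,2.5,2.2,1],[0.006,-0.001,-0.003,-2.8,5,4.4,1],[0.006,-0.001,-0.003,-2.8,5,4.4,1],[0.006,-0.001,-0.003,-2.8,5,4.4,1]]}}

```text
time: 4.88
ee_pos: [0.5481, 0.2309, 0.3011]
eef_rot: [-179.9, -25.1, -104.2]
wrist_force: [-0.6, 0.4, -0.1]
finger_gap: 0.0164
gripper_force: 60.3
```

```bash
python3 - <<'E'
from h import *
to(PIN+.5*(A-PIN)+n*(.060+LP),RF,-env.tcp_to_grasp)
to(PIN+n*(0+LP),RF,-env.tcp_to_grasp)
c=cam('wrist'); cv2.imwrite('pics/w3.png',cv2.resize(c['img'][180:360,220:420,::-1],None,fx=3,fy=3))
print(proj(c,PIN+.5*(A-PIN)+n*.02),proj(c,A),proj(c,PIN))
E
```

```text
turn [-0.002   0.0012 -0.0007] deg 0.1 shift cm [-0.01  0.09  0.16]
turn [-0.002   0.0012 -0.0007] deg 0.1 shift cm [-0.13 -0.13  6.15]
[321.86173614 225.18218372] [325.46420685 212.47788669] [318.26320791 216.24195615]
```

View pics/w3.png

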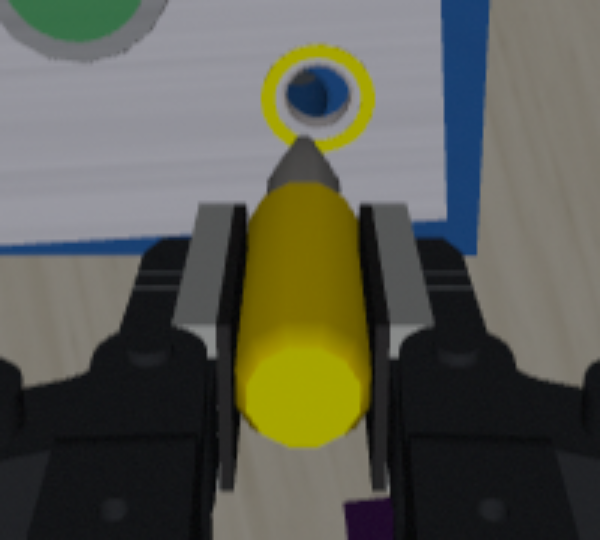

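The nose tip at crop (304,137) lies within half a pixel of prediction, just below the ring hole at (318,93). The calibration holds, so I'm inserting.

{"op": "play_rows", "data": {"rows": [[0,0,0,0,0.08,1.5,1],[0,0,0,0,0.08,2.6,1],[0,0,0,0,0.08,3.3,1],[0,0,0,0,0.08,3.3,1],[0,0,0,-0.06,-0.02,3.6,1],[0,0,0,-0.13,-0.13,3.9,1],[0,0,0,-0.13,-0.13,4.2,1],[0,0,0,-0.13,-0.13,4.2,1]]}}

```text
time: 5.92
ee_pos: [0.5447, 0.2148, 0.2613]
eef_rot: [-179.9, -25.2, -104.2]
wrist_force: [0.4, -0.7, -0.0]
finger_gap: 0.0162
gripper_force: 60.4
```

```bash
python3 - <<'E'
from h import *
to(PIN+n*(0+LP),RF,-env.tcp_to_grasp); p,r,s=tool(); print(r.inv().apply(s['wrist_force']),s['finger_gap'])
E
```

```text
turn [-0.001  -0.0001 -0.0001] deg 0.1 shift cm [ 0.06 -0.08  1.85]
[ 0.50343672 -0.5765915   0.257236  ] 0.016166997402754284
```

{"op": "play_rows", "data": {"rows": [[0,0,0,0,-0.04,0.5,1],[0,0,0,0,-0.05,0.9,1],[0,0,0,0,-0.05,1.3,1],[0,0,0,0,-0.05,1.6,1],[0,0,0,0,-0.05,1.85,1],[0,0,0,0,-0.05,1.95,1],[0,0,0,0,-0.05,1.95,1]]}}

```text
time: 6.8
ee_pos: [0.5434, 0.2068, 0.244]
eef_rot: [-179.9, -25.2, -104.2]
wrist_force: [0.7, -2.2, 2.0]
finger_gap: 0.0161
gripper_force: 60.5
```

```bash
python3 - <<'E'
from h import *
to(PIN+n*(0+LP),RF,-env.tcp_to_grasp); p,r,s=tool(); print(r.inv().apply(s['wrist_force']),s['finger_gap'])
E
```

```text
turn [-0.0015  0.0003 -0.0001] deg 0.1 shift cm [ 0.07 -0.01 -0.06]
[ 2.5954398  -1.25687405 -1.03210127] 0.016127099913948315
```

{"op": "play_rows", "data": {"rows": [[0,0,0,0.06,0,0.08,1],[0,0,0,0.06,0,0.16,1],[0,0,0,0.06,0,0.16,1],[0,0,0,0.06,0,0.16,1]]}}

```text
time: 7.3
ee_pos: [0.5434, 0.2065, 0.244]
eef_rot: [-179.8, -25.1, -104.2]
wrist_force: [-1.0, 2.6, 10.0]
finger_gap: 0.0163
gripper_force: 61.5
```

```bash
python3 - <<'E'
from h import *
to(PIN+n*(0+LP),RF,-env.tcp_to_grasp); p,r,s=tool(); print(r.inv().apply(s['wrist_force']),s['finger_gap'])
c=cam('wrist'); cv2.imwrite('pics/w4.png',cv2.resize(c['img'][100:360,200:440,::-1],None,fx=2.3,fy=2.3))
E
```

```text
turn [-0.0031  0.0022  0.0002] deg 0.2 shift cm [ 0.05 -0.01 -0.07]
[  2.14385788   1.61075758 -10.00944679] 0.01631427175742101
```

View pics/w4.png

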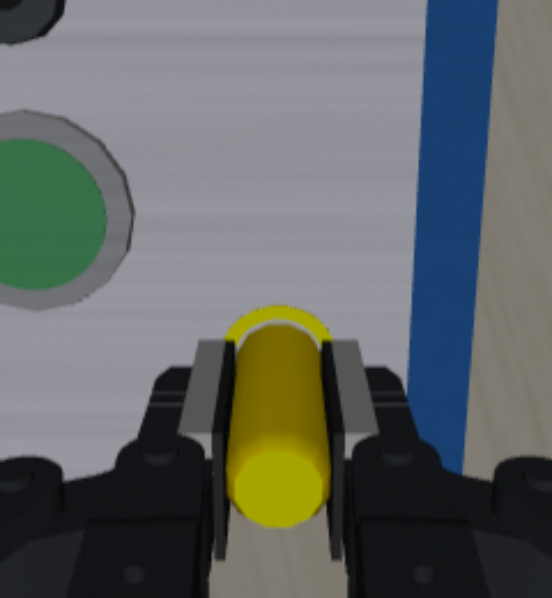

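The pin's handle sits on the yellow ring and the cover edge now parallels the block, with contact force of 10 N. Releasing and backing off.

{"op": "play_rows", "data": {"rows": [[0,0,0,0,0,-0.1,0.8],[0,0,0,0,0,-0.1,0.5],[0,0,0,0,0,-0.1,0.5],[0,0,0,0,0,-0.1,0.5],[0,0,0,0,0,-3,0.5],[0,0,0,0,0,-8,0.5],[0,0,0,2,-3,-13,0.5],[0,0,0,4,-6,-14,0.5],[0,0,0,4,-6,-14,0.5]]}}

```text
time: 8.48
ee_pos: [0.6079, 0.2126, 0.3877]
eef_rot: [-179.8, -25.1, -104.4]
wrist_force: [-0.3, 0.6, -0.8]
finger_gap: 0.043
gripper_force: 0.0
```

```bash
python3 - <<'E'
from h import *
p,r,s=tool(); print(p,s['finger_gap'],s['time'])
c=cam('wrist'); cv2.imwrite('pics/w5.png',c['img'][:,:,::-1]); W=cloud(c); h=cv2.cvtColor(c['img'],cv2.COLOR_RGB2HSV)
print(proj(c,PIN),proj(c,PIN+n*.045),proj(c,BOLT))
y=(h[...,0]>18)&(h[...,0]<40)&(h[...,1]>100); Q=W[y]-PIN; Q=Q[np.linalg.norm(Q,axis=1)<.07]; T=Q[Q@n>np.nanpercentile(Q@n,98)-.003]
print('top of pin rel seat mm', T.mean(0)@xf*1e3,T.mean(0)@yf*1e3,T.mean(0)@n*1e3,len(T))
to([.5230,-.1815,.052+.02+.12],down(172.5))
E
```

```text
[0.60787    0.21262884 0.38767802] 0.0429822942290083 8.475
[389.48242679 229.7682423 ] [400.2743589  251.11414284] [281.49618263 229.93329759]
top of pin rel seat mm -0.06627105798464261 0.23751777402483581 44.64407312995238 324
turn [ 0.0249 -0.4387 -0.1166] deg 26.0 shift cm [34.79 -1.59 20.72]
```

View pics/w5.png

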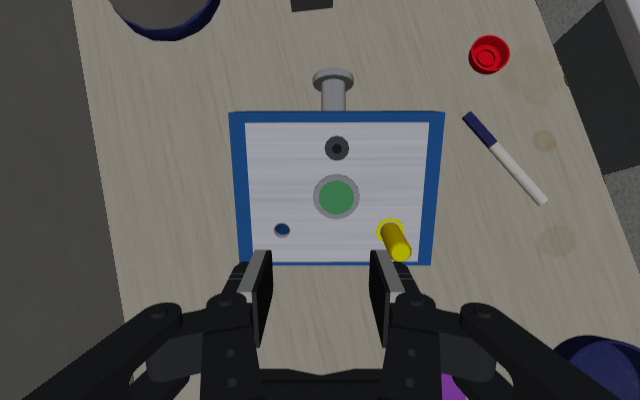

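Pin stands home at (390,230), its measured offset 0.3 mm. The plain hole at (282,230) coincides with the predicted bolt seat. Now to the bolt.

{"op": "play_rows", "data": {"rows": [[0,-0.05,-0.01,4,-0.2,2.2,0.35],[0,-0.1,-0.02,9,-0.4,5,0.35],[0,-0.16,-0.04,14,-0.6,8,0.35],[0.01,-0.22,-0.06,19,-0.9,11,0.35],[0.01,-0.28,-0.07,24,-1.1,14,0.35],[0.02,-0.34,-0.09,29,-1.3,17,0.35],[0.025,-0.4,-0.11,33,-1.5,19.6,0.35],[0.025,-0.439,-0.117,34.8,-1.6,20.7,0.35],[0.025,-0.439,-0.117,34.8,-1.6,20.7,0.35]]}}

```text
time: 9.65
ee_pos: [0.5226, -0.182, 0.3463]
eef_rot: [179.9, 0.0, -97.5]
wrist_force: [0.2, -0.2, 0.5]
finger_gap: 0.056
gripper_force: 0.0
```

```bash
python3 - <<'E'
from h import *
p,r,s=tool(); print(p,s['finger_gap'],s['time'])
c=cam('wrist'); W=cloud(c); h=cv2.cvtColor(c['img'],cv2.COLOR_RGB2HSV)
b=(h[...,2]<90)&(abs(W[...,2]-.078)<.003)&(np.hypot(W[...,0]-.523,W[...,1]+.182)<.02); Q=W[b]; print('bolt',len(Q),Q.mean(0),np.ptp(Q,axis=0),(Q.max(0)+Q.min(0))/2)
to([.5228,-.1818,.052+.0195],down(172.5))
E
```

```text
[ 0.52264035 -0.18200485  0.346316  ] 0.05600899514249239 9.65
bolt 748 [ 0.52253367 -0.18226409  0.07857738] [0.02203286 0.02220167 0.00576948] [ 0.52242836 -0.18155951  0.07789377]
turn [ 0.0015 -0.0005  0.0003] deg 0.1 shift cm [ 0.06 -0.   12.04]
```

{"op": "play_rows", "data": {"rows": [[0,0,0,0,0,5,0.35],[0,0,0,0,0,9,0.35],[0,0,0,0,0,11.5,0.35],[0,0,0,0,0,12,0.35],[0,0,0,0,0,12,0.6],[0,0,0,0,0,12,1],[0,0,0,0,0,12,1],[0,0,0,0,0,12,1],[0,0,0,0,0,12,1]], "force": 60}}

```text
time: 10.82
ee_pos: [0.5239, -0.1808, 0.2287]
eef_rot: [-179.9, 0.0, -97.4]
wrist_force: [-2.2, 4.7, 6.4]
finger_gap: 0.0194
gripper_force: 58.6
```

{"op": "play_rows", "data": {"rows": [[0,0,0,0,0,-3,1],[0,0,0,0,0,-7,1],[0,0,0,0,0,-12,1],[0,0,0,-3,0,-15,1],[0,0,0,-3,0,-15,1]]}}

```text
time: 11.45
ee_pos: [0.5281, -0.1504, 0.3809]
eef_rot: [-179.6, 0.0, -97.3]
wrist_force: [1.2, -0.5, -1.4]
finger_gap: 0.0196
gripper_force: 59.4
```

```bash
cat >> h.py <<'E'
LB=.1767
E
python3 - <<'E'
from h import *
p,r,s=tool(); print(p,s['finger_gap'],s['time'])
to(BOLT+n*(.055+LB),RF,-env.tcp_to_grasp)
E
```

```text
[ 0.52805349 -0.15038849  0.38092007] 0.0196310653330704 11.45
turn [-0.033   0.4406  0.117 ] deg 26.2 shift cm [-36.4   -6.7    9.45]
```

{"op": "play_rows", "data": {"rows": [[0,0.05,0.01,-5,-0.9,0,1],[0,0.11,0.03,-10,-1.8,0,1],[-0.01,0.17,0.05,-15.5,-2.9,0.5,1],[-0.02,0.23,0.07,-21,-3.9,1.5,1],[-0.02,0.3,0.08,-26.5,-4.9,3,1],[-0.03,0.37,0.1,-31.5,-5.8,5,1],[-0.033,0.44,0.117,-35,-6.4,7.5,1],[-0.033,0.44,0.117,-36.4,-6.7,9.4,1],[-0.033,0.44,0.117,-36.4,-6.7,9.4,1],[-0.033,0.44,0.117,-36.4,-6.7,9.4,1]]}}

```text
time: 12.7
ee_pos: [0.6406, 0.2, 0.2839]
eef_rot: [179.6, -25.2, -104.1]
wrist_force: [-0.1, -1.3, 0.4]
finger_gap: 0.0194
gripper_force: 59.4
```

```bash
python3 - <<'E'
from h import *
to(BOLT+n*(.055+LB),RF,-env.tcp_to_grasp)
c=cam('wrist'); im=c['img']; u0,v0=220,150
cv2.imwrite('pics/w6.png',cv2.resize(im[v0:v0+200,u0:u0+200,::-1],None,fx=3,fy=3,interpolation=cv2.INTER_CUBIC))
p,r,s=tool()
# where the in-hand shank should show if on the tool axis
z=r.apply([0,0,1]); x=r.apply([1,0,0]); y=r.apply([0,1,0])
for nm,P in dict(tip=p+z*(LB+.03),tipX=p+z*(LB+.03)+x*.00625,tipYp=p+z*(LB+.03)+y*.00625,tipYm=p+z*(LB+.03)-y*.00625,headtop=p+z*(LB-.026),seat=BOLT,seatX=BOLT+xf*.007,seatY=BOLT+yf*.007).items(): print(nm,((proj(c,P)-[u0-.0,v0])*3).round(1))
E
```

```text
turn [ 0.0066 -0.0005  0.0008] deg 0.4 shift cm [-0.07 -0.02 -0.39]
tip [297.4 265.2]
tipX [297.4 232.5]
tipYp [332.3 265.2]
tipYm [262.5 265.2]
headtop [295.4 432.7]
seat [290.3 227.8]
seatX [290.2 194.5]
seatY [255.1 227.9]
```

View pics/w6.png

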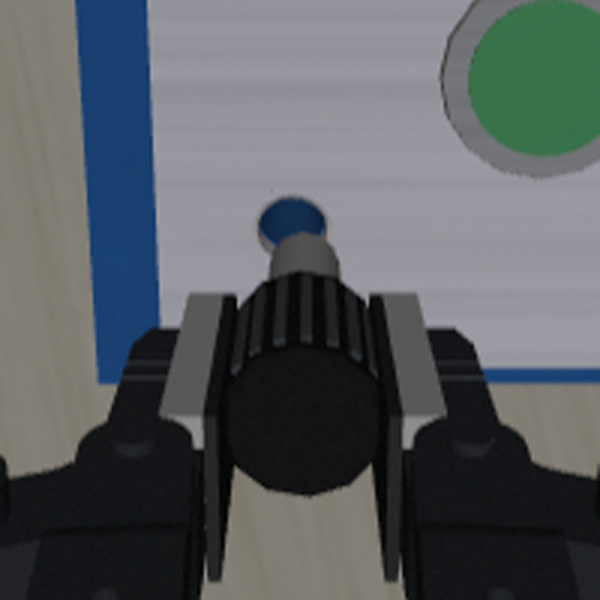

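Bolt tip at crop (304,265) sits just below the plain hole at (292,222). The bolt appears ~1 mm towards tool +y in the hand. I'll quantify that.

```bash
python3 - <<'E'
from h import *
c=load('wrist'); u0,v0=220,150
for d in(.0,.021): print(((proj(c,BOLT+n*d)-[u0,v0])*3+1).round(1))
E=c['extrinsics']; p,r,s=tool(); Rc=E[:3,:3].T; C=-Rc@E[:3,3]
R0=np.array([[0,-.958,-.287],[1,0,0],[0,-.287,.958]])
rt=R.from_matrix(Rc)*R.from_matrix(R0).inv()   # tool orientation by the camera
print('cam-based vs meas',(r.inv()*rt).as_rotvec().round(4),'cam vs RF',(rt.inv()*RF).as_rotvec().round(4), r.inv().apply(C-p))
for _ in range(3):
    optics.read_camera('wrist'); to(BOLT+n*(.055+LB),RF,-env.tcp_to_grasp)
E
```

```text
[291.3 228.8]
[290.7 269.7]
cam-based vs meas [ 0.001   0.002  -0.0001] cam vs RF [ 0.0051 -0.0018  0.0004] [0.07286461 0.0009109  0.03050964]
turn [0.0059 0.0006 0.    ] deg 0.3 shift cm [-0.11 -0.01 -0.32]
turn [0.0057 0.0007 0.0001] deg 0.3 shift cm [-0.1  -0.01 -0.3 ]
turn [0.0058 0.0006 0.0001] deg 0.3 shift cm [-0.09 -0.02 -0.31]
```

{"op": "play_rows", "data": {"rows": [[0.006,0,0,-0.09,-0.12,0.6,1],[0.006,0,0,-0.09,-0.12,1.2,1],[0.006,0,0,-0.09,-0.12,1.7,1],[0.006,0,0,-0.09,-0.12,1.7,1],[0.006,0,0,-0.09,-0.12,1.7,1]]}}

```text
time: 13.52
ee_pos: [0.6402, 0.1946, 0.2675]
eef_rot: [179.9, -25.3, -104.1]
wrist_force: [0.4, 0.0, -1.8]
finger_gap: 0.0191
gripper_force: 59.4
```

```bash
python3 - <<'E'
from h import *
to(BOLT+n*(LB),RF,-env.tcp_to_grasp)
c=cam('wrist'); im=c['img']; u0,v0=260,190
cv2.imwrite('pics/w7.png',cv2.resize(im[v0:v0+90,u0:u0+120,::-1],None,fx=6,fy=6,interpolation=cv2.INTER_CUBIC))
for d in (0,.0035):
  for o in ((0,0),(.007,0),(0,.007),(0,-.007),(0,.00625),(0,-.00625),(.00625,0)): print(d,o,((proj(c,BOLT+n*d+xf*o[0]+yf*o[1])-[u0,v0])*6+2.5).round(1))
E
```

```text
turn [ 0.0003 -0.0012  0.0017] deg 0.1 shift cm [0.15 0.07 3.4 ]
0 (0, 0) [366.  262.8]
0 (0.007, 0) [366.1 190.6]
0 (0, 0.007) [289.5 262.6]
0 (0, -0.007) [442.5 262.9]
0 (0, 0.00625) [297.7 262.6]
0 (0, -0.00625) [434.3 262.9]
0 (0.00625, 0) [366.1 198.4]
0.0035 (0, 0) [366.  277.2]
0.0035 (0.007, 0) [366.1 203.9]
0.0035 (0, 0.007) [288.1 277. ]
0.0035 (0, -0.007) [443.9 277.3]
0.0035 (0, 0.00625) [296.5 277.1]
0.0035 (0, -0.00625) [435.5 277.3]
0.0035 (0.00625, 0) [366.1 211.8]
```

View pics/w7.png

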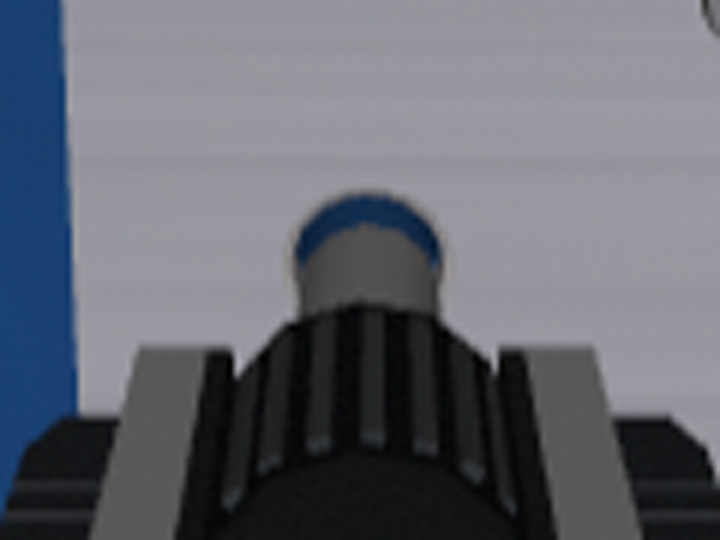

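The shank (299–438) is centred on the hole (293–444) in y. It needs about 0.9 mm up-slope, then goes down gently.

{"op": "play_rows", "data": {"rows": [[0,0,0,0.09,0,0,1],[0,0,0,0.09,0,0.2,1],[0,0,0,0.09,0,0.4,1],[0,0,0,0.09,0,0.55,1],[0,0,0,0.09,0,0.7,1],[0,0,0,0.09,0,0.7,1]]}}

```text
time: 14.32
ee_pos: [0.6392, 0.191, 0.2614]
eef_rot: [179.9, -25.3, -104.1]
wrist_force: [0.6, 0.9, -0.9]
finger_gap: 0.0196
gripper_force: 59.4
```

```bash
python3 - <<'E'
from h import *
to(BOLT+n*(LB),RF,-env.tcp_to_grasp); p,r,s=tool(); print(r.inv().apply(s['wrist_force']),s['finger_gap'])
E
```

```text
turn [ 0.0003 -0.0008  0.0017] deg 0.1 shift cm [0.07 0.06 2.69]
[-1.28828483 -0.33333673  0.3357747 ] 0.019648931356232816
```

{"op": "play_rows", "data": {"rows": [[0,0,0,0,0,0.2,1],[0,0,0,0,0,0.4,1],[0,0,0,0,0,0.6,1],[0,0,0,0,0,0.8,1],[0,0,0,0,0,1,1],[0,0,0,0,0,1,1]]}}

```text
time: 15.08
ee_pos: [0.6381, 0.1867, 0.2523]
eef_rot: [179.9, -25.3, -104.1]
wrist_force: [1.9, 1.9, -2.5]
finger_gap: 0.0196
gripper_force: 59.4
```

```bash
python3 - <<'E'
from h import *
to(BOLT+n*(LB),RF,-env.tcp_to_grasp); p,r,s=tool(); print(r.inv().apply(s['wrist_force']),s['finger_gap'])
E
```

```text
turn [ 0.0004 -0.001   0.0017] deg 0.1 shift cm [0.06 0.06 1.68]
[-3.14219647 -1.42680003  1.24267026] 0.01959316106714065
```

{"op": "play_rows", "data": {"rows": [[0,0,0,-0.02,0,0.3,1],[0,0,0,-0.02,0,0.6,1],[0,0,0,-0.02,0,0.9,1],[0,0,0,-0.02,0,1.2,1],[0,0,0,-0.02,0,1.5,1],[0,0,0,-0.02,0,1.7,1],[0,0,0,-0.02,0,1.8,1],[0,0,0,-0.02,0,1.8,1]]}}

```text
time: 16.08
ee_pos: [0.6363, 0.1798, 0.2365]
eef_rot: [180.0, -25.3, -104.1]
wrist_force: [0.5, 4.6, 0.3]
finger_gap: 0.0195
gripper_force: 60.0
```

```bash
python3 - <<'E'
from h import *
to(BOLT+n*(LB),RF,-env.tcp_to_grasp); p,r,s=tool(); print(r.inv().apply(s['wrist_force']),s['finger_gap'])
E
```

```text
turn [-0.0001 -0.0008  0.0018] deg 0.1 shift cm [ 0.08  0.06 -0.06]
[-4.01547856  0.61542448 -2.22414907] 0.019498467724531406
```

{"op": "play_rows", "data": {"rows": [[0,0,0,0,0,0.1,1],[0,0,0,0,0,0.15,1],[0,0,0,0,0,0.15,1]]}}

```text
time: 16.45
ee_pos: [0.6362, 0.1796, 0.2364]
eef_rot: [-180.0, -25.2, -104.1]
wrist_force: [-2.9, 8.1, 9.3]
finger_gap: 0.0191
gripper_force: 60.8
```

{"op": "play_rows", "data": {"rows": [[0,0,0,0,0,-0.1,0.8],[0,0,0,0,0,-0.1,0.55],[0,0,0,0,0,-0.1,0.55],[0,0,0,0,0,-0.1,0.55],[0,0,0,0,0,-3,0.55],[0,0,0,0,0,-8,0.55],[0,0,0,2,2,-13,0.55],[0,0,0,4,5,-14,0.55],[0,0,0,4,5,-14,0.55]]}}

```text
time: 17.58
ee_pos: [0.5922, 0.2137, 0.381]
eef_rot: [-180.0, -25.1, -104.1]
wrist_force: [0.2, 0.1, -0.4]
finger_gap: 0.0385
gripper_force: 0.0
```

```bash
python3 - <<'E'
from h import *
p,r,s=tool(); print(p,s['finger_gap'],s['time'])
c=cam('wrist'); W=cloud(c); h=cv2.cvtColor(c['img'],cv2.COLOR_RGB2HSV)
L=lambda O:np.stack([(W-O)@xf,(W-O)@yf,(W-O)@n],-1)*1e3
for nm,O,hh,rad,col in(('bolt',BOLT,26,16,h[...,2]<110),('pin',PIN,45,16,(h[...,0]>18)&(h[...,0]<40)&(h[...,1]>100))):
    q=L(O); m=col&(np.hypot(q[...,0],q[...,1])<rad)&(q[...,2]>5)&(q[...,2]<80); Q=q[m]; T=Q[Q[:,2]>np.percentile(Q[:,2],90)-3]; print(nm,len(T),T.mean(0),np.ptp(T,axis=0))
to(PIN+n*(LP),RF,-env.tcp_to_grasp)
E
```

```text
[0.59223783 0.21368637 0.38099447] 0.03853107457613956 17.575
bolt 460 [ 1.84624917  0.44517567 25.96205554] [21.15807076 22.07030213  4.31884514]
pin 132 [ 2.96354658 -2.72185055 44.02103929] [10.54101274 15.28750722  5.40825683]
turn [-0.0005  0.0001  0.0017] deg 0.1 shift cm [-4.01  4.62 13.01]
```

{"op": "play_rows", "data": {"rows": [[0,0,0,-2,2.3,2,0.5],[0,0,0,-4,4.6,4,0.5],[0,0,0,-4,4.6,6.5,0.5],[0,0,0,-4,4.6,9.5,0.5],[0,0,0,-4,4.6,12,0.5],[0,0,0,-4,4.6,13,0.5],[0,0,0,-4,4.6,13,0.7],[0,0,0,-4,4.6,13,1],[0,0,0,-4,4.6,13,1],[0,0,0,-4,4.6,13,1]], "force": 60}}

```text
time: 18.88
ee_pos: [0.5442, 0.2067, 0.2444]
eef_rot: [180.0, -25.2, -104.1]
wrist_force: [-0.0, -0.5, -0.3]
finger_gap: 0.0164
gripper_force: 58.5
```

```bash
python3 - <<'E'
from h import *
to(PIN+n*(LP),RF,-env.tcp_to_grasp); p,r,s=tool(); print(r.inv().apply(s['wrist_force']),s['finger_gap'])
E
```

```text
turn [-0.0002 -0.0003  0.0016] deg 0.1 shift cm [ 0.06  0.07 -0.02]
[ 0.26926019 -0.10071319  0.4799238 ] 0.016357144832848242
```

{"op": "play_rows", "data": {"rows": [[0,0,0,0,0,-1,1],[0,0,0,0,0,-2.5,1],[0,0,0,0,0,-4.5,1],[0,0,0,0,0,-7,1],[0,0,0,0,0,-11,1],[0,0,0,0,0,-14,1],[0,0,0,0,0,-14,1]]}}

```text
time: 19.75
ee_pos: [0.5593, 0.2659, 0.3739]
eef_rot: [-179.9, -25.0, -104.1]
wrist_force: [-0.3, -0.5, -1.3]
finger_gap: 0.0159
gripper_force: 58.7
```

```bash
python3 - <<'E'
from h import *
p,r,s=tool(); print(p,s['finger_gap'],s['wrist_force'])
to([.5147,-.2410,.052+LP+.10],down(172.5),-env.tcp_to_grasp)
E
```

```text
[0.55928371 0.26587065 0.37392327] 0.015943148743094562 [-0.33972609 -0.47310392 -1.30516149]
turn [ 0.0229 -0.4361 -0.1129] deg 25.8 shift cm [43.98 -7.97 24.6 ]
```

{"op": "play_rows", "data": {"rows": [[0,-0.05,-0.01,4.5,-0.8,1,1],[0,-0.1,-0.02,9.5,-1.7,3,1],[0.01,-0.16,-0.04,14.5,-2.6,5.5,1],[0.01,-0.22,-0.06,19.5,-3.5,8.5,1],[0.015,-0.28,-0.07,24.5,-4.4,11.5,1],[0.02,-0.34,-0.09,29.5,-5.3,14.5,1],[0.023,-0.4,-0.1,34.5,-6.2,17.5,1],[0.023,-0.436,-0.113,39.5,-7.2,21,1],[0.023,-0.436,-0.113,44,-8,24.6,1],[0.023,-0.436,-0.113,44,-8,24.6,1]]}}

```text
time: 21.0
ee_pos: [0.5119, -0.2461, 0.3343]
eef_rot: [179.6, -0.2, -97.9]
wrist_force: [-0.3, 0.0, 0.4]
finger_gap: 0.0166
gripper_force: 58.7
```

```bash
python3 - <<'E'
from h import *
optics.read_camera('wrist'); c=cam('wrist'); p,r,s=tool(); print(p,s['finger_gap'])
to([.5147,-.2408,.052+LP+.05],down(172.5),-env.tcp_to_grasp)
W=cloud(c); h=cv2.cvtColor(c['img'],cv2.COLOR_RGB2HSV)
# pin in hand, tool frame: handle top centre; rack holes (dark, on plane)
y=(h[...,0]>18)&(h[...,0]<40)&(h[...,1]>100)
T=r.inv().apply(W[y&~np.isnan(W[...,0])]-p)*1e3; T=T[np.hypot(T[:,0],T[:,1])<30]; t=T[T[:,2]<np.percentile(T[:,2],2)+2]; print('handle top in tool mm',t.mean(0),np.ptp(t,axis=0),len(t))
u=proj(c,[.5147,-.2408,.052]),proj(c,[.5230,-.1815,.052]); tip=proj(c,p+r.apply([0,0,LP+.04])); print('hole px',u,'tip px on axis',tip)
cv2.imwrite('pics/w8.png',cv2.resize(c['img'][150:350,220:420,::-1],None,fx=3,fy=3))
# actual nose: steel pixels?
k=(abs(W[...,2]-.052)<.004)&(h[...,1]<60)&(c['img'].min(2)>90)&(np.hypot(W[...,0]-.519,W[...,1]+.211)<.07)
P=(W[k][:,:2]*1000).astype(np.float32); print(cv2.minAreaRect(P))
E
```

```text
[ 0.51303567 -0.24348028  0.33550528] 0.01645712991200527
turn [ 0.0047 -0.0043 -0.0032] deg 0.4 shift cm [-0.31 -0.15  4.85]
handle top in tool mm [  0.44193821   1.19956709 140.08620018] [16.18191789 16.22342527  2.94055624] 1217
hole px (array([315.50720461, 205.1180078 ]), array([315.55475211, 276.91449098])) tip px on axis [318.53899087 227.73575988]
((515.5189819335938, -235.63607788085938), (70.78284454345703, 50.21438980102539), 82.47930145263672)
```

{"op": "play_rows", "data": {"rows": [[0.005,-0.004,-0.003,-0.15,-0.1,2,1],[0.005,-0.004,-0.003,-0.3,-0.2,4,1],[0.005,-0.004,-0.003,-0.3,-0.2,5.8,1],[0.005,-0.004,-0.003,-0.3,-0.2,6.6,1],[0.005,-0.004,-0.003,-0.3,-0.2,6.6,1],[0.005,-0.004,-0.003,-0.3,-0.2,6.6,1]]}}

```text
time: 21.85
ee_pos: [0.5161, -0.2401, 0.2707]
eef_rot: [-179.8, -0.0, -97.4]
wrist_force: [-0.0, 0.2, 0.6]
finger_gap: 0.0162
gripper_force: 58.7
```

```bash
python3 - <<'E'
from h import *
optics.read_camera('wrist'); p,r,s=tool(); print(p,s['wrist_force'])
to([.5153,-.2412,.052+LP],down(172.5),-env.tcp_to_grasp)
E
```

```text
[ 0.51605388 -0.24022133  0.27074276] [ 0.13094855  0.24684665 -0.7230143 ]
turn [-0.0028 -0.0005  0.0022] deg 0.2 shift cm [0.1  0.07 3.37]
```

Nose is 6 mm into the hole with no contact. Continuing down.

{"op": "play_rows", "data": {"rows": [[-0.003,0,0,0.08,0.06,0.6,1],[-0.003,0,0,0.08,0.06,1.2,1],[-0.003,0,0,0.08,0.06,1.8,1],[-0.003,0,0,0.08,0.06,2.3,1],[-0.003,0,0,0.08,0.06,2.7,1],[-0.003,0,0,0.08,0.06,3.0,1],[-0.003,0,0,0.08,0.06,3.2,1],[-0.003,0,0,0.08,0.06,3.3,1],[-0.003,0,0,0.08,0.06,3.35,1],[-0.003,0,0,0.08,0.06,3.35,1]]}}

```text
time: 23.15
ee_pos: [0.5152, -0.2413, 0.2373]
eef_rot: [180.0, -0.0, -97.4]
wrist_force: [0.4, -1.5, 6.8]
finger_gap: 0.0165
gripper_force: 59.7
```

```bash
python3 - <<'E'
from h import *
optics.read_camera('wrist'); p,r,s=tool(); print(p,s['wrist_force'])
to([.5153,-.2412,.052+LP],down(172.5),-env.tcp_to_grasp)
E
```

```text
[ 0.5152093  -0.24127848  0.23728754] [-0.15345839 -1.14250405  6.52728869]
turn [ 0.0006 -0.0008  0.0021] deg 0.1 shift cm [-0.01 -0.01  0.03]
```

Contact at the expected height, so I release and back off.

{"op": "play_rows", "data": {"rows": [[0,0,0,0,0,-0.05,0.8],[0,0,0,0,0,-0.05,0.5],[0,0,0,0,0,-0.05,0.5],[0,0,0,0,0,-0.05,0.5],[0,0,0,0,0,-3,0.5],[0,0,0,0,0,-8,0.5],[0,0,0,0,0,-13,0.5],[0,0,0,6,0,-15,0.5],[0,0,0,12,0,-15,0.5],[0,0,0,12,0,-15,0.5]]}}

```text
time: 24.45
ee_pos: [0.4987, -0.3632, 0.3859]
eef_rot: [179.9, -0.0, -97.6]
wrist_force: [-0.2, 0.8, -1.0]
finger_gap: 0.0427
gripper_force: 0.0
```

```bash
python3 - <<'E'
from h import *
p,r,s=tool(); print(p,s['finger_gap'],s['time'])
for nm in('wrist','top'):
    c=cam(nm); W=cloud(c); h=cv2.cvtColor(c['img'],cv2.COLOR_RGB2HSV)
    y=(h[...,0]>18)&(h[...,0]<40)&(h[...,1]>100)&(np.hypot(W[...,0]-.515,W[...,1]+.241)<.03)
    Q=W[y]; 
    if len(Q): T=Q[Q[:,2]>Q[:,2].max()-.004]; print(nm,'pin top',len(T),T.mean(0),Q[:,2].max())
L=lambda O:np.stack([(W-O)@xf,(W-O)@yf,(W-O)@n],-1)*1e3
q=L(BOLT); m=(h[...,2]<110)&(np.hypot(q[...,0],q[...,1])<20)&(q[...,2]>10)&(q[...,2]<60); print('bolt top view',m.sum(),q[m].mean(0),np.percentile(q[m][:,2],90))
A0=cv2.cvtColor(cv2.imread('pics/top0.png'),cv2.COLOR_BGR2HSV)
for k,(x0,x1,y0,y1) in dict(lid=(185,225,225,262),cap1=(300,322,248,268),cap3=(404,422,189,206)).items():
    for H in(A0,h):
        z=H[y0:y1,x0:x1]; mm=(z[...,1]>110); v,u=np.where(mm); print(k,u.mean().round(2),v.mean().round(2),mm.sum())
# ring centre in the top view against prediction
z=(h[...,0]>18)&(h[...,0]<40)&(h[...,1]>60); z[:190]=0;z[210:]=0;z[:,:258]=0;z[:,278:]=0; v,u=np.where(z); print('ring',u.mean(),v.mean(),len(u),proj(c,PIN),proj(c,A))
E
```

```text
[ 0.49874515 -0.36323445  0.38589362] 0.042689576132326414 24.45
wrist pin top 248 [ 0.51439095 -0.24197697  0.09747479] 0.09955716260600915
bolt top view 27 [ 5.3948924  -2.20181195 22.04349521] 25.68338091125829
lid nan nan 0
lid nan nan 0
cap1 10.89 9.41 106
cap1 7.0 7.47 17
cap3 8.0 8.12 67
cap3 8.1 8.1 71
ring 268.6666666666667 199.0 3 [267.07348743 198.15724403] [267.17044456 199.5680413 ]<stdin>:13: RuntimeWarning: Mean of empty slice.
  ret = ret.dtype.type(ret / rcount)
```

```bash
python3 -c "
from station import hand_in
print(hand_in())"
```

```text
the job is handed in; nothing more can be done
None
```

I handed the job in at about 24.5 s of the 72 s allowed; the pin lined the cover up, the bolt went fully home while it stood there, and the pin is back fully home in its rack hole. The hand-in returned no verdict, and I did not recheck the cover from close by after drawing the pin or confirm the bystanders' final positions, though nothing touched them that I saw.

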